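# Lay a sensor housing down and clamp it on the assembly station

### The arm

A 7-joint arm with a two-finger parallel gripper is mounted at the origin on the work surface. World frame = base frame: x ahead of the robot, y to its left, z up, the work surface at z = 0. Lengths are in m, angles in degrees, forces in N, time in s.
With the tool pointing down it reaches from about 0.35 to 0.9 m from the base axis. Payload 8.1 kg.
Tool frame: the origin (TCP) lies on the centre line of the jaws, within the pads' length; the fingertips stand 11 mm ahead of it and the grasp point (between the pads) lies 8 mm behind it (tcp_to_tips is the distance from the TCP to the fingertips, in m); x points along the fingers, y is the direction in which the jaws open and shut, and the axes are right-handed (so a half turn about x gives the same grasp; the last joint's range is limited). The gripper opens to 92 mm and grips with 3 to 60 N. Pads are 19 mm wide; open, the fingers measure 130 mm over their backs; the gripper's body (75 mm by 190 mm) begins 47 mm behind the grasp point.
Start: joints at [62.017, 24.895, 1.432, 90.138, -0.665, 64.973, -4.303], TCP at [0.235, -0.579, 0.238] pointing down, gripper open.
Joint ranges: [-149.89, 149.89], [-25.12, 119.58], [-72.63, 75.52], [4.76, 147.25], [-75.54, 255.54], [6.69, 114.76], [-157.13, 157.13]. Speed limits (degrees/s): [127.2, 127.2, 172.46, 172.46, 180, 180, 180].

### API

Orientations are given as a 3x3 rotation matrix whose columns are the frame's x, y, z axes.
In Python, from plant import * gives the robot as it stands. Calls block until the motion is done:
- move_to(position, orientation): joint-space move of the TCP to a pose.
- servo_line(position, frame=None, v=0.15): straight line of the TCP; frame=None keeps the orientation; v is the mean speed in m/s.
- move_joints(angles): joint-space move.
- command_gripper(opening, effort=None): finger opening in m; effort is the grip in N (None keeps the last); returns when the fingers have stopped.
- sleep(seconds).
- inverse_kinematics(position, orientation): joint angles nearest the present ones, or None.
- sense(): the state.
- snapshot(name): name is "side" or "top" or "wrist"; returns a dict with "pixels" (400x640x3 uint8, blue, green, red), "vfov" (degrees; the focal length in pixels is half the picture's height over the tangent of half this angle, whatever the lens; pixels are square), "cx", "cy" (the principal point, pixels), "pose" (4x4, takes a point from camera to world coordinates). Camera axes: x right, y down, z forward; pixel columns grow to the right and rows downward; lengths in m; the calibration is good to about 2 mm. A picture is of the moment at which its call begins. There is no depth.
A pose or a line that the arm cannot do raises MotionError and nothing moves.
- job_done(): hands the job in, once; it reports no verdict.
The state is a dict: "time": time; "q": joint angles; "joint_velocities": joint speeds; "effort": joint torques, N m; "eef_pos": TCP position; "tool_rot": TCP orientation; "ft_force": force on the tool from outside, world axes, zero at the start; "ft_torque": the same for the moment, N m; "finger_gap": finger opening in m.
Only numpy, scipy, OpenCV 4.12 (cv2) and the standard library are available. Lean on these libraries where they do the work, as an engineer would, in place of code of your own. Each camera call takes 0.05 s, during which the arm holds its last target. There are 200 camera calls.

### The job

Without gripping or lifting anything, tip the blue housing that stands on the aluminium station over towards the steel stop, so that it lies flat with its round connector facing up, and push it along until its end sits squarely against the stop, centred under the clamp. Then flip the red clamp arm over so that its rubber foot rests on the housing, and move the hand clear. Leave the grey housing and the other things on the bench alone.

Things in the scene. Friction and masses are not known exactly. Their poses are not given: they have to be found in the camera images.
- station: Fixed aluminium plate 270 (x) x 140 (y) x 20 mm on the bench, its top 20 mm above the bench. Origin at the centre of its underside; +x runs along the plate from the standing housing to the steel stop and the clamp, +y to the left, z up. It may stand anywhere in front of the robot, turned up to 0.35 rad.
- stop_face (a point): Middle of the lower edge of the steel stop's face, which looks to the station's -x: at station x = 55, y = 0, z = 20 mm. The stop is a block 64 mm wide (y), 25 mm long (x), 14 mm high above the plate.
- housing: Blue loose box, 0.14 to 0.28 kg, 24 (x) x 44 (y) x 80 (z) mm. Starts standing on end on the plate near station x = -65 mm, y = 0, turned at most 0.1 rad from the station's axes. Origin at the centre of its underside (the small end it stands on). The round steel connector and white label are on its -x broad face, which at the start looks away from the stop.
- housing_mid (a point): Centre of the blue housing, 40 mm up from its origin along its z. Pushed near the top towards the stop, the housing topples onto its +x broad face; it then lies 24 mm thick.
- housing_top (a point): Centre of the blue housing's top end, 80 mm up from its origin along its z. This end points to the stop once the housing lies, some 15 to 45 mm short of it, and goes against it.
- clamp (a joint): Angle of the red clamp arm about its hinge (rad). 0 = level, pointing to the station's -x, its foot just resting on a housing lying under it; grows as the arm swings up and back. Starts at 1.75 to 2.05, leaning back beyond straight up (1.57); can sink to -0.12 with no housing under it. The hinge is stiff (0.05 N m): the arm stays where it is left.
- clamp_hinge (a point): Axis of the clamp hinge, at station x = 75, y = 0, z = 52 mm; the axis lies along the station's y. The hinge cheeks beside the arm are 22 mm long, reach 26 mm to either side of the middle and rise to station z = 62 mm.
- clamp_end (a point): Free end of the clamp arm, 80 mm from the hinge; moves with the arm. The arm is a bar 82 long x 24 wide x 8 mm thick whose underside, when level, is at hinge height. Its black rubber foot, 18 mm across, hangs 8 mm below the bar, 60 mm from the hinge.
- spare: Grey housing of the same size as the blue one, standing on end on the bench to one side of the station. Leave alone. Origin at the centre of its underside.
- vial: Amber jar, 32 mm across, 70 mm tall, standing on the bench on the other side of the station. Leave alone. Origin at the centre of its underside.
- driver: Screwdriver with a green handle, 160 mm long, lying on the bench to the right. Leave alone. Origin at the middle, underneath.
- tweezers: Steel tweezers, 120 mm long, 8 mm high, lying on the bench to the left. Leave alone. Origin near the middle, underneath.
- dish: Shallow white dish, 90 mm across, 15 mm high, on the bench to the left. Leave alone. Origin at the centre of its underside.
- bin: Fixed green parts bin, 150 x 110 x 70 mm, on the bench to the right, with small steel parts. Origin at the centre of its underside.
Things that resemble listed ones, but are neither listed nor needed, are in the scene too. What is meant by the housing is not green or yellow, and is the smaller of those in its own colour.

How it is judged:
By the outcome, as a careful person would: the job done as asked, in the order asked, and still so for the second after the job is handed in, with the robot touching nothing.
It also fails if it takes over 61 s, if anything falls off the work surface, if the arm or the gripper's body presses on something with over 40 N, if the wrist force passes 120 N, or if a joint passes its speed limit or range.

## Working session

There is one attempt and no reset: what is moved stays moved. The work goes in short steps, each a Python script; the robot and the scene stay as the last script left them, time stands still between calls to the robot, and variables do not carry over. Pictures are saved under pics/ and viewed, about 8 in all and at most 12, crops included, and the job is handed in when it is done.

```bash
ls; mkdir -p pics; python3 - <<'E'
from plant import *
import cv2,json,numpy as np
for n in ["side","top"]:
    s=snapshot(n); cv2.imwrite(f"pics/{n}0.png",s["pixels"])
    np.savez(f"{n}0.npz",**s); print(n,s["vfov"],s["cx"],s["cy"],np.round(s["pose"],3).tolist())
s=sense();print(s["time"],s["eef_pos"],s["ft_force"],s["finger_gap"])
E
```

```text
pics
side 54.1098684525828 317.20286700599536 199.95899771019137 [[-0.967, -0.141, 0.21, 0.238], [-0.253, 0.531, -0.809, 0.962], [0.002, -0.835, -0.55, 0.754], [0.0, 0.0, 0.0, 1.0]]
top 47.19733225946898 326.2210771994252 203.56898019169572 [[0.003, -0.999, 0.054, 0.398], [-1.0, -0.003, -0.004, -0.002], [0.004, -0.054, -0.999, 1.607], [0.0, 0.0, 0.0, 1.0]]
0.1 [ 0.23496304 -0.57868133  0.23700969] [-0.4311501   0.9018381  -0.06455266] 0.09171609470509227
```

View pics/side0.png

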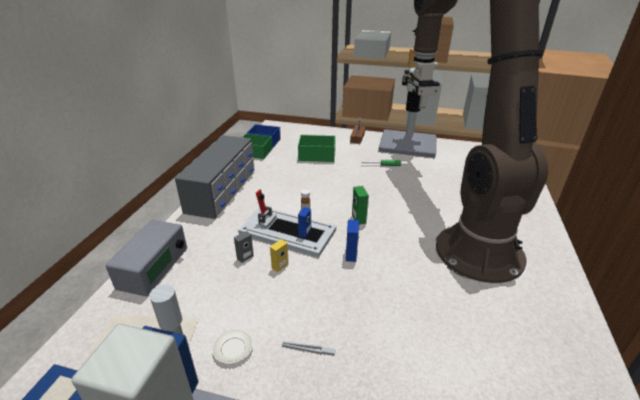

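View pics/top0.png

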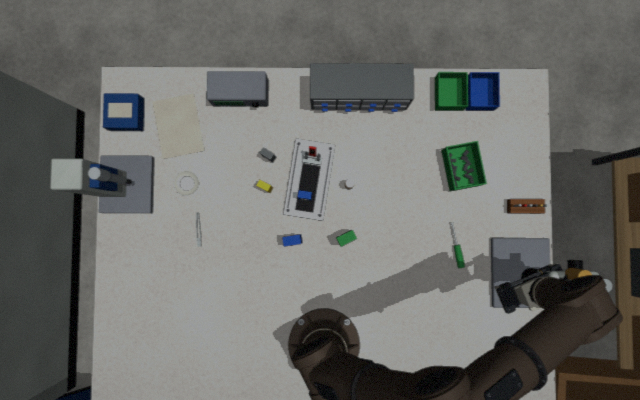

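Candidates for the blue housing:
- Blue box on the plate: top (305,195), side (305,222).
- Taller blue box on the bench: top (292,240), side (352,240).
- Green box (346,238), yellow box (264,186) and grey spare (267,155), all in the top view.

I choose the one on the plate, the smaller of the two blue boxes, and will check it in close wrist views.

```bash
cat > h.py <<'E'
from plant import *
import numpy as np, cv2
def R(psi,flip=False):
    s=-1 if flip else 1
    x=np.array([0,0,-1.]); y=s*np.array([-np.sin(psi),np.cos(psi),0]); return np.column_stack([x,y,np.cross(x,y)])
def snap(n,tag):
    s=snapshot(n); np.savez(f"{tag}.npz",**s); return s
def K(s):
    f=200/np.tan(np.radians(float(s["vfov"]))/2); return f
def ray(s,u,v):
    d=np.array([(u-float(s["cx"]))/K(s),(v-float(s["cy"]))/K(s),1]); P=np.array(s["pose"]); return P[:3,3],P[:3,:3]@d
def tri(obs):  # [(s,u,v)...]
    A=np.zeros((3,3));b=np.zeros(3)
    L=[]
    for s,u,v in obs:
        o,d=ray(s,u,v); d=d/np.linalg.norm(d); M=np.eye(3)-np.outer(d,d); A+=M;b+=M@o; L.append((o,M))
    p=np.linalg.solve(A,b); return p,[np.linalg.norm(M@(p-o))*1e3 for o,M in L]
def onz(s,u,v,z):
    o,d=ray(s,u,v); return o+d*(z-o[2])/d[2]
def proj(s,p):
    P=np.array(s["pose"]); c=P[:3,:3].T@(np.array(p)-P[:3,3]); return K(s)*c[:2]/c[2]+[float(s["cx"]),float(s["cy"])]
E
python3 - <<'E'
from h import *
q0=sense()["q"]; print(np.round(sense()["tool_rot"],2).tolist())
best=None
for fl in (False,True):
    q=inverse_kinematics([0.45,0.09,0.33],R(-.17,fl)); print(fl,None if q is None else np.round(q,1))
E
```

```text
[[-0.0, 0.38, -0.93], [0.0, -0.93, -0.38], [-1.0, -0.0, 0.0]]
False [ 29.1  11.8 -54.7 100.4  10.1  72.9  52.2]
True [  18.1    9.1  -40.9  101.1    6.3   72.1 -124.1]
```

```bash
python3 - <<'E'
from h import *
move_joints([-8,10,0,100,0,70,72]); s=sense(); print(s["time"],s["eef_pos"])
move_to([0.44,0.085,0.34],R(-.17)); command_gripper(0.0,20)
a=snap("wrist","w1")
servo_line([0.56,0.065,0.34],v=.12)
b=snap("wrist","w2")
s=sense(); print(s["time"],s["eef_pos"],np.round(s["q"],1),s["finger_gap"],s["ft_force"])
cv2.imwrite("pics/w1.png",a["pixels"]);cv2.imwrite("pics/w2.png",b["pixels"])
print(np.round(a["pose"],3).tolist(),a["vfov"])
E
```

```text
2.4417 [0.50137825 0.01553008 0.31545085]
5.6167 [0.55949872 0.06524197 0.34020935] [-11.4  15.4  -0.8  89.5   0.2  75.1  68. ] 0.0003315538850607235 [0.56429398 0.24882935 0.05693951]
[[0.17, 0.94, 0.297, 0.359], [0.985, -0.162, -0.051, 0.099], [0.0, 0.301, -0.954, 0.487], [0.0, 0.0, 0.0, 1.0]] 58.172138645664994
```

View pics/w1.png

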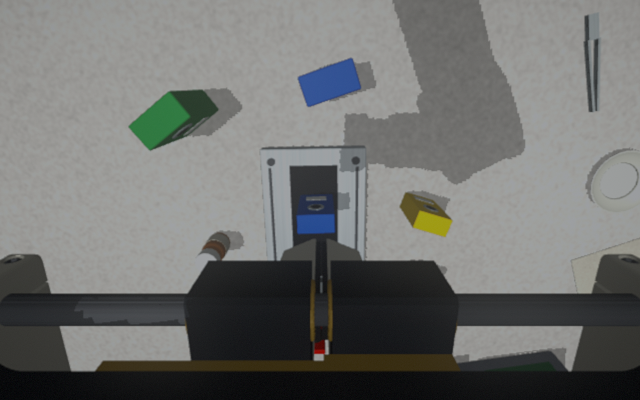

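View pics/w2.png

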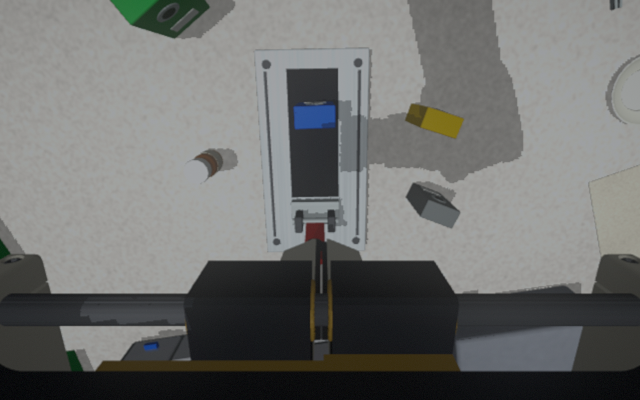

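w1 shows the blue housing on the plate, top centre about (316,223), with its connector on the -x side at (316,205). w2 shows the whole plate, with its near corners around (256,49) and (369,47), the stop at row ~205, the cheeks at (298,220) and (332,220), and the red arm at (316,232). I need an enlargement to read corners.

```bash
python3 - <<'E'
from h import *
a=cv2.imread("pics/w1.png");b=cv2.imread("pics/w2.png")
B=cv2.resize(b[40:260,245:385],None,fx=2.6,fy=2.6,interpolation=cv2.INTER_CUBIC)
A=cv2.resize(a[140:250,255:385],None,fx=3,fy=3,interpolation=cv2.INTER_CUBIC)
o=np.zeros((B.shape[0],B.shape[1]+10+A.shape[1],3),np.uint8);o[:,:B.shape[1]]=B;o[:A.shape[0],B.shape[1]+10:]=A
t=np.load("top0.npz");T=cv2.resize(t["pixels"][130:225,275:340],None,fx=2.3,fy=2.3,interpolation=cv2.INTER_CUBIC);o[345:345+T.shape[0],B.shape[1]+10:B.shape[1]+10+T.shape[1]]=T
cv2.imwrite("pics/c1.png",o);print(o.shape)
E
```

```text
(572, 764, 3)
```

View pics/c1.png

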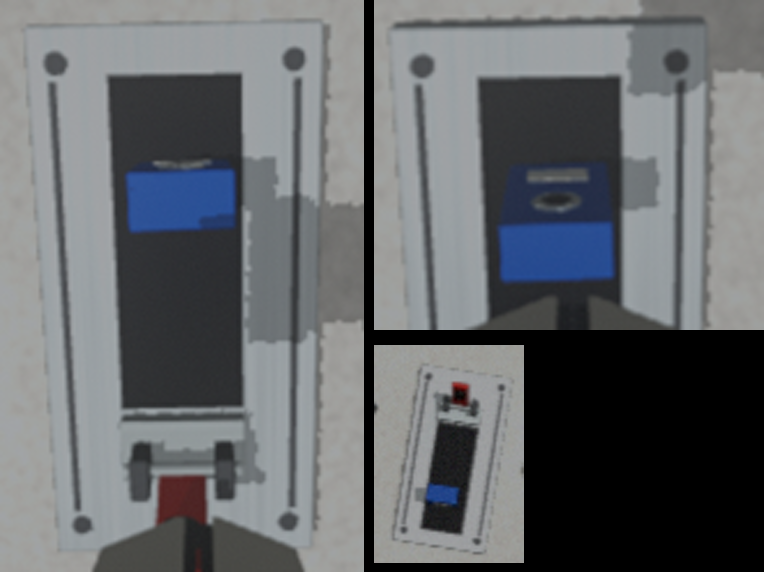

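```bash
python3 - <<'E'
from h import *
from scipy.optimize import least_squares
a=np.load("w1.npz");b=np.load("w2.npz")
pb=lambda p:((p[0]+.5)/2.6-.5+245,(p[1]+.5)/2.6-.5+40)
pa=lambda p:((p[0]-374+.5)/3-.5+255,(p[1]+.5)/3-.5+140)
# tri checks
for A,B in [((422,66),(55,63)),((676,61),(294,59)),((391,28),(26,27)),((705,20),(323,20)),
   ((499,226),(126,173)),((611,221),(235,168)),((613,278),(235,226)),((502,282),(129,232))]:
    p,r=tri([(a,*pa(A)),(b,*pb(B))]); print(np.round(p*1e3,1),np.round(r,1))
C=[(b,pb((26,27)),(-135,70)),(b,pb((323,20)),(-135,-70)),(b,pb((59,550)),(135,70)),(b,pb((311,550)),(135,-70)),(a,pa((391,28)),(-135,70)),(a,pa((705,20)),(-135,-70))]
# image right: decide sign from triangulation (y sign tried both)
def fit(pts,x0,z=None):
    def f(v):
        c,s=np.cos(v[2]),np.sin(v[2]); zz=v[3] if z is None else z
        return np.concatenate([proj(S,[v[0]+(c*x-s*y)/1e3,v[1]+(s*x+c*y)/1e3,zz])-uv for S,uv,(x,y) in pts])
    r=least_squares(f,x0); return r.x,r.fun
for sg in (1,-1):
    P=[(S,uv,(x,sg*y)) for S,uv,(x,y) in C]
    for z in (None,.02):
        x,f=fit(P,[.57,.06,-.17]+([.02] if z is None else []),z); print(sg,z,np.round(x,4),np.round(np.abs(f).max(),2))
H=[(b,pb(p),q) for p,q in zip([(126,173),(235,168),(235,226),(129,232)],[(-12,-22),(-12,22),(12,22),(12,-22)])]+[(a,pa(p),q) for p,q in zip([(499,226),(611,221),(613,278),(502,282)],[(-12,-22),(-12,22),(12,22),(12,-22)])]
for z in (None,.1):
    x,f=fit(H,[.5,.07,-.17]+([.1] if z is None else []),z); print("H",np.round(x,4),np.round(f,1))
E
```

```text
[445.1  17.5  20.3] [0. 0.]
[462.3 128.2  18.6] [0.1 0.1]
[427.    6.9  15.8] [0. 0.]
[447.4 144.   14.1] [0.6 0.6]
[496.3  47.3  99.9] [0. 0.]
[501.7  90.3  99.7] [0.5 0.5]
[524.3  87.  101.5] [0.1 0.1]
[519.6  43.9  99. ] [0. 0.]
1 None [ 0.6747  0.0233 -0.1442 -0.6459] 80.46
1 0.02 [ 0.5764  0.0537 -0.1505] 115.59
-1 None [ 0.5708  0.0545 -0.1547  0.0158] 1.29
-1 0.02 [ 0.5703  0.0547 -0.1547] 1.47
H [ 0.5107  0.0671 -0.1278  0.0989] [-0.4 -0.2 -0.4 -0.1  0.3  0.7 -0.1  0.2 -0.4 -0.4  0.5 -0.3  0.5 -0.
 -0.1  0.2]
H [ 0.5105  0.0672 -0.1278] [-0.5 -0.4 -0.3 -0.3  0.4  0.6 -0.1  0.1 -0.5 -0.3  0.6 -0.2  0.6  0.2
 -0.1  0.3]
```

```bash
cat >> h.py <<'E'
S0=np.array([.5703,.0547]); PSI=-.1547
def W(x,y,z):  # station mm (z above bench) -> world m
    c,s=np.cos(PSI),np.sin(PSI); return np.array([S0[0]+(c*x-s*y)/1e3,S0[1]+(s*x+c*y)/1e3,z/1e3])
def ST(p):
    d=(np.array(p[:2])-S0)*1e3; c,s=np.cos(PSI),np.sin(PSI); return np.round([c*d[0]+s*d[1],-s*d[0]+c*d[1],p[2]*1e3],1)
E
python3 - <<'E'
from h import *
b=np.load("w2.npz");pb=lambda p:((p[0]+.5)/2.6-.5+245,(p[1]+.5)/2.6-.5+40)
for p in [(108,75),(242,73),(242,407),(121,408),(55,63),(294,59),(82,524),(289,521)]: print(p,ST(onz(b,*pb(p),.02)))
for p in [(122,421),(245,418)]: print("stop top",ST(onz(b,*pb(p),.034)))
for p in [(131,447),(234,446)]: print("cheek",ST(onz(b,*pb(p),.062)))
move_to(W(-105,3,190),R(PSI)); servo_line(W(-105,3,97),v=.15)
f0=np.array(sense()["ft_force"])
for x in np.arange(-100,-30,5):
    servo_line(W(x,3,97),v=.05); s=sense(); print(x,round(s["time"],2),np.round(np.array(s["ft_force"])-f0,1))
servo_line(W(-60,3,180),v=.15); move_to(W(-75,0,320),R(PSI))
a=snap("wrist","w3"); 
servo_line(W(-20,0,320),v=.15); b=snap("wrist","w4")
print(sense()["time"])
A=cv2.resize(a["pixels"][100:260,240:400],None,fx=2.5,fy=2.5,interpolation=cv2.INTER_CUBIC)
B=cv2.resize(b["pixels"][40:270,240:400],None,fx=2.5,fy=2.5,interpolation=cv2.INTER_CUBIC)
o=np.zeros((575,800,3),np.uint8);o[:400,:400]=A;o[:575,400:]=B;cv2.imwrite("pics/c2.png",o)
E
```

```text
(108, 75) [-112.3  -31.5   20. ]
(242, 73) [-112.2   31.6   20. ]
(242, 407) [52.5 31.3 20. ]
(121, 408) [ 52. -32.  20.]
(55, 63) [-118.   -56.1   20. ]
(294, 59) [-118.    55.9   20. ]
(82, 524) [117.9 -55.9  20. ]
(289, 521) [118.   56.8  20. ]
stop top [ 54.6 -30.5  34. ]
stop top [54.  32.2 34. ]
cheek [ 58.7 -24.2  62. ]
cheek [58.9 25.6 62. ]
-100 7.38 [ 0.3 -0.9  0.3]
-95 7.62 [ 0.3 -0.7  0.2]
-90 7.88 [ 0.4 -0.8  0.6]
-85 8.12 [-0.  -0.4  0.2]
-80 8.38 [-0.4 -0.4  1. ]
-75 8.62 [-0.6 -0.1 -0.4]
-70 8.88 [ 0.3 -0.4  1. ]
-65 9.12 [-0.1 -0.8  0.7]
-60 9.38 [-0.6  0.2  0.4]
-55 9.62 [ 0.1  0.  -0.2]
-50 9.88 [-0.1 -0.7  0.2]
-45 10.12 [ 0.8 -0.9  0.5]
-40 10.38 [ 0.2 -0.6 -0.2]
-35 10.62 [ 0.3  0.6 -0. ]
12.5833
```

View pics/c2.png

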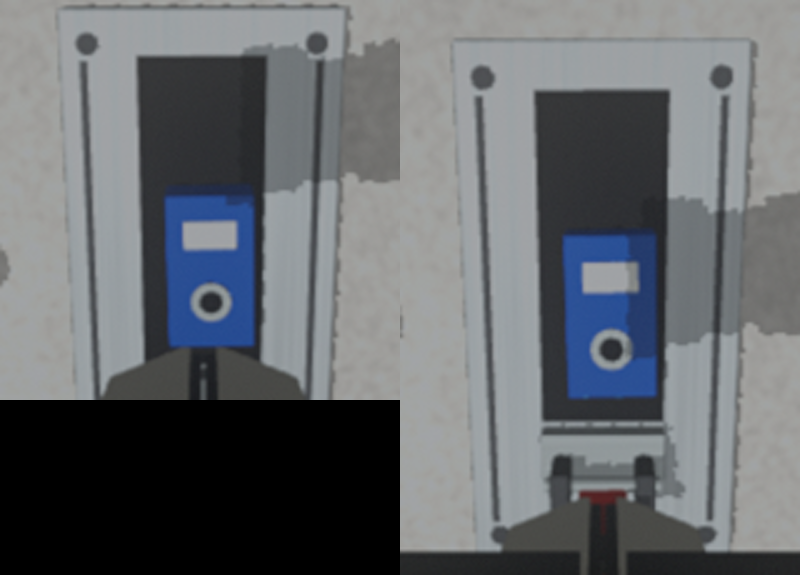

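The housing lies flat, connector up (label at (210,235), connector at (211,302) in the left crop), its end short of the stop at (605,430) in the right crop. Next I measure it, nudge it sideways to centre, then push it to the stop.

```bash
python3 - <<'E'
from h import *
a=np.load("w3.npz");b=np.load("w4.npz")
pa=lambda p:((p[0]+.5)/2.5-.5+240,(p[1]+.5)/2.5-.5+100)
pb=lambda p:((p[0]-400+.5)/2.5-.5+240,(p[1]+.5)/2.5-.5+40)
A=[(166,197),(253,194),(252,345),(168,347)];B=[(564,236),(657,232),(657,396),(569,398)]
for p,q in zip(A,B):
    t,r=tri([(a,*pa(p)),(b,*pb(q))]); print(ST(t),np.round(r,1),ST(onz(a,*pa(p),.044)),ST(onz(b,*pb(q),.044)))
E
```

```text
[-47.1 -17.7  43.2] [0.1 0.1] [-47.3 -17.5  44. ] [-47.2 -17.8  44. ]
[-49.3  24.9  46.1] [0.4 0.4] [-48.7  24.6  44. ] [-49.   25.5  44. ]
[31.6 26.2 42.2] [0.8 0.8] [30.8 25.4 44. ] [31.1 26.9 44. ]
[ 32.7 -17.1  42.2] [0.6 0.6] [ 31.8 -17.6  44. ] [ 32.1 -16.4  44. ]
```

```bash
python3 - <<'E'
from h import *
a=np.load("w1.npz");b=np.load("w2.npz")
t,r=tri([(a,431,222),(b,440,122)]);print("yellow",ST(t),r)
u=W(1,0,0)-W(0,0,0);u/=np.linalg.norm(u);v=np.array([-u[1],u[0],0])
def go(p,vv=.15):
    servo_line(W(*p),v=vv)
if t[2]<.095:
    go((-8,62,150)); go((-8,62,46))
    f0=np.array(sense()["ft_force"])
    for y in (54,50,47,45,43,41):
        go((-8,y,46),.04); f=np.array(sense()["ft_force"])-f0; print(y,np.round([f@u,f@v,f[2]],1))
    go((-8,60,46)); go((-8,60,110)); go((-75,0,110),.25); go((-75,0,37))
    f0=np.array(sense()["ft_force"]); x=-65
    while x>-99:
        go((x,0,37),.05 if x<-40 else .02); s=sense(); f=np.array(s["ft_force"])-f0; print(x,ST(s["eef_pos"]),np.round([f@u,f@v,f[2]],1))
        if f@u<-6 or x>=-31: break
        x+=5 if x<-42 else 1
    go((-75,0,37)); go((-75,0,120)); servo_line(W(-20,0,320),v=.25)
    b=snap("wrist","w5"); print(sense()["time"])
    cv2.imwrite("pics/c3.png",cv2.resize(b["pixels"][60:270,240:400],None,fx=2.8,fy=2.8,interpolation=cv2.INTER_CUBIC))
E
```

```text
yellow [-50.6 144.6  74.2] [np.float64(0.07240908595007674), np.float64(0.0724090859499922)]
54 [-0.9 -0.4 -0.6]
50 [-1.  -0.7 -0.7]
47 [-1.  -0.3 -0.2]
45 [-1.3  0.   0.1]
43 [-1.2  0.2  0.1]
41 [-0.4 -0.4  0. ]
-65 [-64.1   0.1  37.6] [-1.1  0.8  0.6]
-60 [-59.6  -0.   37.1] [-1.1  0.7 -1.7]
-55 [-54.7  -0.   36.9] [-1.2  0.1  0.4]
-50 [-49.5   0.   37. ] [-0.9 -0.2  0.7]
-45 [-44.4   0.   37. ] [-0.  -0.3 -0.9]
-40 [-39.6   0.   37. ] [-1.4  0.4 -0.9]
-39 [-39.1  -0.   37. ] [-2.6 -0.6  0.2]
-38 [-37.9  -0.   36.9] [-1.5  0.8 -0.8]
-37 [-36.8  -0.   37. ] [-1.2 -0.5 -0.8]
-36 [-35.8  -0.   37. ] [-2.2  0.2 -1.4]
-35 [-35.7  -0.   36.9] [-4.9 -0.3  2.5]
-34 [-35.7  -0.   36.8] [-8.   0.2  5.8]
23.7833
```

View pics/c3.png

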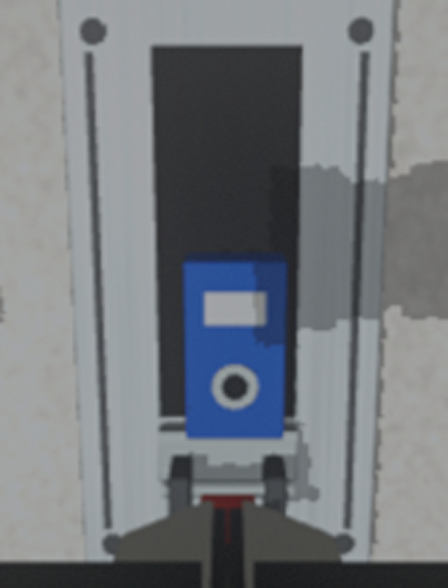

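The housing now seems to be against the stop, with crop corners (184,262), (287,262), (284,437) and (187,438). I'll check the numbers.

```bash
python3 - <<'E'
from h import *
b=np.load("w5.npz")
pb=lambda p:((p[0]+.5)/2.8-.5+240,(p[1]+.5)/2.8-.5+60)
for p in [(184,262),(287,262),(284,437),(187,438)]: print(ST(onz(b,*pb(p),.044)))
for p in [(93,31),(361,30),(112,544),(345,544)]: print("screw",ST(onz(b,*pb(p),.02)))
for p in [(162,430),(297,429)]: print("stop",ST(onz(b,*pb(p),.034)))
for p in [(191,457),(263,457)]: print("cheek inner",ST(onz(b,*pb(p),.062)))
# clamp arm end, top view
t=np.load("top0.npz"); s=np.load("side0.npz")
for th in (1.75,1.9,2.05): 
    e=W(75-80*np.cos(th),0,52+80*np.sin(th)); print(th,proj(t,e),proj(s,e))
cv2.imwrite("pics/c4.png",np.hstack([cv2.resize(s["pixels"][180:240,240:300],None,fx=6,fy=6,interpolation=cv2.INTER_CUBIC),cv2.resize(t["pixels"][135:195,285:345],None,fx=6,fy=6,interpolation=cv2.INTER_CUBIC)]))
E
```

```text
[-25.  -18.2  44. ]
[-25.   25.3  44. ]
[53.8 25.3 44. ]
[ 54.2 -17.9  44. ]
screw [-117.9  -55.9   20. ]
screw [-118.3   56.    20. ]
screw [118.2 -56.2  20. ]
screw [118.3  57.4  20. ]
stop [ 54.1 -29.7  34. ]
stop [53.6 31.8 34. ]
cheek inner [ 56.2 -15.5  62. ]
cheek inner [56.2 15.4 62. ]
1.75 [311.31989988 148.20067008] [258.88991677 190.79803224]
1.9 [311.91200035 144.87555123] [255.63191832 190.82438458]
2.05 [312.48642025 141.83896555] [252.61892028 191.36707674]
```

View pics/c4.png

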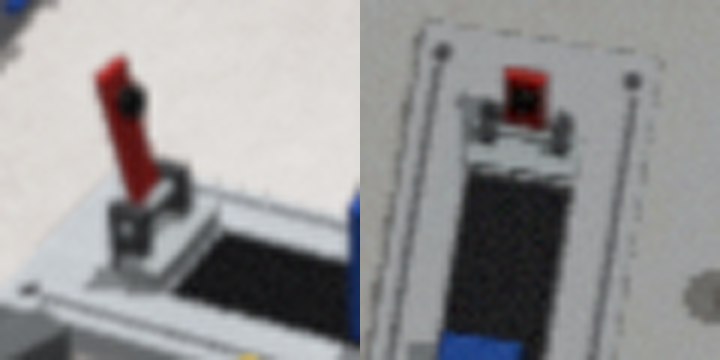

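The housing is square (yaw ≈ 0) and against the stop, but its centre is at y ≈ +3.6 mm. The side nudge never touched it because the closed fingertips are narrower than I assumed. I'll nudge again, this time watching the housing's far edge with the wrist camera.

```bash
cat >> h.py <<'E'
def blue_edges(s):
    im=s["pixels"]; h=cv2.cvtColor(im,cv2.COLOR_BGR2HSV); m=((h[...,0]>105)&(h[...,0]<128)&(h[...,1]>140)&(h[...,2]>40))
    ys=[]
    for r in range(0,400):
        c=np.flatnonzero(m[r])
        if len(c)<15: continue
        a=ST(onz(s,c[0]-.5,r,.044)); b=ST(onz(s,c[-1]+.5,r,.044))
        if -22<a[0]<53 and abs(a[1])<40: ys.append((a[0],a[1],b[1]))
    return np.array(ys)
E
python3 - <<'E'
from h import *
e=blue_edges(np.load("w5.npz")); print("w5",np.median(e,0),len(e))
def go(p,vv=.15): servo_line(W(*p),v=vv)
go((15,60,120),.25); go((15,60,42)); go((15,45,42),.08)
for i,y in enumerate(np.arange(40,28,-1)):
    go((15,y,42),.04); s=snapshot("wrist"); e=blue_edges(s)
    print(y,ST(sense()["eef_pos"]),np.round(np.median(e,0),1) if len(e) else None,len(e))
    if i==0: cv2.imwrite("pics/n.png",s["pixels"])
    if len(e) and np.median(e[:,1])<-21.2: break
    if not len(e): break
print(sense()["time"])
E
```

```text
w5 [ 22.8 -18.7  25.1] 47
40 [15.1 40.  42.1] [ -5.  -19.6  25.7] 74
39 [15.  39.3 42. ] [ -5.2 -20.1  25.1] 74
38 [15.  38.1 42. ] [ -5.5 -21.4  23.9] 73
26.7083
```

```bash
python3 - <<'E'
from h import *
def go(p,vv=.15): servo_line(W(*p),v=vv)
for y in (37.4,36.8,36.5):
    go((15,y,42),.03); s=snapshot("wrist"); e=np.median(blue_edges(s),0); c=(e[1]+e[2])/2; print(y,np.round(e,1),round(c,2))
    if c<0.2: break
go((15,60,42)); go((15,60,110)); go((-60,0,110),.25); go((-60,0,37)); go((-42,0,37),.08)
u=(W(1,0,0)-W(0,0,0))*1e3
f0=np.array(sense()["ft_force"])
for x in (-38,-36.5,-35.5,-34.5,-33.5):
    go((x,0,37),.03); f=np.array(sense()["ft_force"])-f0; print(x,round(f@u,1))
    if f@u<-6: break
go((-60,0,37)); go((-60,0,120)); go((-20,0,320),.25)
b=snap("wrist","w6"); e=blue_edges(b); print(np.round(np.median(e,0),2),np.polyfit(e[:,0],(e[:,1]+e[:,2])/2,1),sense()["time"])
cv2.imwrite("pics/c5.png",cv2.resize(b["pixels"][60:270,240:400],None,fx=2.8,fy=2.8,interpolation=cv2.INTER_CUBIC))
E
```

```text
37.4 [ -5.8 -21.7  23.2] 0.75
36.8 [ -5.8 -22.4  22.5] 0.05
-38 1.3
-36.5 1.1
-35.5 -0.6
-34.5 -4.4
-33.5 -7.0
[ 22.9 -23.4  20.3] [ 0.0022792  -1.56462449] 33.0833
```

View pics/c5.png

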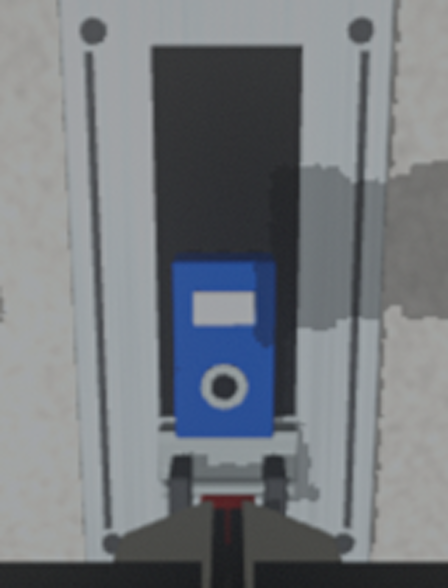

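The housing is square against the stop (push force −7 N), with its centre about 1.3 mm from the midline. I accept that, since it is close to the calibration error. Next I flip the clamp, which leans at about 1.8 rad.

```bash
python3 - <<'E'
from h import *
def go(p,vv=.15): servo_line(W(*p),v=vv)
go((138,0,215),.3); go((138,0,112),.2)
f0=np.array(sense()["ft_force"]); u=(W(1,0,0)-W(0,0,0))*1e3
def F(): f=np.array(sense()["ft_force"])-f0; return round(f@u,1),round(f[2],1)
def P(th,r=62): return (75-r*np.cos(th)+8*np.sin(th)+10.5,0,52+r*np.sin(th)+8*np.cos(th)+11)
go(P(1.95),.08); print("c",F())
for th in list(np.arange(1.8,.1,-.15))+[.1]:
    go(P(th),.12); f=F(); print(round(th,2),f)
    if abs(f[0])>15 or abs(f[1])>15: break
else:
    x,_,z=P(.1)
    while z>66:
        z-=1.; go((x,0,z),.02); f=F(); print("z",round(z,1),ST(sense()["eef_pos"])[2],f)
        if f[1]>4: break
    go((x,0,z+60),.15)
print(sense()["time"])
E
```

```text
c (np.float64(0.2), np.float64(-0.0))
1.8 (np.float64(-0.0), np.float64(0.4))
1.65 (np.float64(-0.3), np.float64(0.1))
1.5 (np.float64(-0.0), np.float64(-0.1))
1.35 (np.float64(0.6), np.float64(0.4))
1.2 (np.float64(-0.2), np.float64(-0.3))
1.05 (np.float64(0.6), np.float64(-0.1))
0.9 (np.float64(-0.6), np.float64(-0.2))
0.75 (np.float64(0.1), np.float64(-0.1))
0.6 (np.float64(-0.5), np.float64(-0.7))
0.45 (np.float64(0.4), np.float64(0.2))
0.3 (np.float64(-0.8), np.float64(0.5))
0.15 (np.float64(0.5), np.float64(-0.1))
0.1 (np.float64(0.0), np.float64(-0.2))
z 76.1 76.2 (np.float64(0.4), np.float64(0.9))
z 75.1 75.1 (np.float64(-0.0), np.float64(-1.6))
z 74.1 74.1 (np.float64(1.1), np.float64(-0.4))
z 73.1 73.1 (np.float64(0.6), np.float64(0.0))
z 72.1 72.1 (np.float64(-0.1), np.float64(0.0))
z 71.1 71.4 (np.float64(-0.8), np.float64(3.8))
z 70.1 71.3 (np.float64(-4.0), np.float64(14.7))
40.5167
```

Contact came at TCP z 71.3, so the arm's top is at about 60 mm, which is level as expected with the housing under it. I'll move clear and check.

```bash
python3 - <<'E'
from h import *
servo_line(W(-20,0,320),v=.3)
b=snap("wrist","w7"); move_to(W(-200,-60,330),R(PSI)); s=snap("side","s7"); t=snap("top","t7"); print(sense()["time"])
B=cv2.resize(b["pixels"][60:270,240:400],None,fx=2.8,fy=2.8,interpolation=cv2.INTER_CUBIC)
S=cv2.resize(s["pixels"][170:290,220:340],None,fx=2.9,fy=2.9,interpolation=cv2.INTER_CUBIC)
o=np.zeros((588,448+348,3),np.uint8);o[:,:448]=B;o[:348,448:]=S
T=cv2.resize(t["pixels"][130:225,255:360],None,fx=2.5,fy=2.5);o[350:350+min(238,T.shape[0]),448:448+T.shape[1]]=T[:238]
cv2.imwrite("pics/c6.png",o)
E
```

```text
42.25
```

View pics/c6.png

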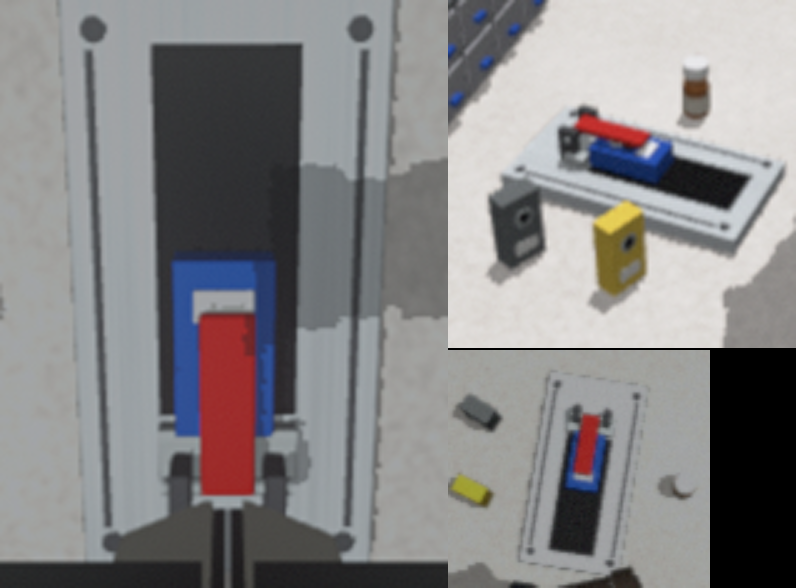

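The arm lies level on the housing. The housing's near end is still at crop row 262, columns 173–275, so it hasn't moved. The spare, jar and yellow box are upright, and the hand is clear.

```bash
python3 -c "
from plant import *
print(job_done(), sense()['time'])"
```

```text
the job is handed in; nothing more can be done
the job is handed in; nothing more can be done
```

I tipped the blue housing with closed fingers, centred it with side nudges and pushed it against the stop. I then flipped the red clamp arm down onto it, moved the hand clear and handed the job in. The robot's clock stood at about 42 s of the 61 s allowed.

**Last checks**
- **Housing:** it lies flat with the connector up, square to within about 0.002 rad and hard against the stop (about 7 N on the last push).
- **Clamp:** the arm is level. I met resistance with its top about 60 mm above the bench, as expected with the foot on a housing. That last press reached about 15 N.
- **Surroundings:** in the last pictures the grey housing, the jar and the yellow box are still upright. I did not recheck the screwdriver, tweezers, dish or bin, but the hand never worked near them.

**Checks that failed or disagreed**
- **First side nudge:** it missed because the fingertips are narrower than I assumed, so the housing was still about 3.5 mm off centre. I repeated it while watching the housing with the wrist camera.
- **Final centring:** the readings disagree. The camera put the centre at about 0 mm during the nudge, but from higher up it read 1.0 to 1.5 mm to the right of the midline. That is within the calibration error of about 2 mm, so I left it.

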